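# Clamp a control unit with the star wheel

## Task

Lay the smaller control unit flat on the bed of the bench clamp, lengthwise between the jaw's pad and the end stop, then turn the clamp's star wheel clockwise, spoke after spoke, until the jaw holds the unit firmly against the stop: aim for about 25 N of clamping force (under 12 N it slips, over 50 N its case cracks), and let go. Never load the wheel with more than 30 N, and leave the larger control unit where it is.

Things in the scene. Friction and masses are not known exactly. Their poses are not given: they have to be found in the camera images.
- unit: The smaller control unit: flat aluminium case 100 mm long (its x axis), 56 mm wide (y axis), 30 mm high, copper-coloured top; black connectors on the top, within the width, rise to 40 mm. 0.2 to 0.3 kg, loose on the table. Origin: centre of its underside. It may be clamped either way round; grip it across the 56 mm width.
- spare_unit: The larger control unit, 124 x 92 x 32 mm, same look, origin at the centre of its underside. A bystander that must not be moved. The two units may have swapped sides of the table.
- clamp: The bench clamp, fixed; origin on the table; y runs along the bed from jaw to end stop, z up. Bed: flat plate 74 mm wide (x -37 to 37 mm), top at z = 20 mm, y from -45 to 170 mm, open at both sides and above. The end stop, a fixed block across the bed's far end, 34 mm high above the bed, has its face anywhere from y = 121 to 131 mm (not measured).
- pad: Rubber pad on the sliding jaw, 56 mm wide (x), 26 mm high; axes as the clamp's. Origin: centre of its face, 36 mm above the table, looking along +y to the end stop. Jaw top at 57 mm. At the start the opening is 16 to 30 mm longer than the unit. It advances 7 mm per radian of wheel and slides the unit to the stop; then it yields on springs, clamping with 15 N per mm of jaw travel.
- star_wheel: Star wheel: five straight round spokes, 13 mm thick, 72 mm long from the upright axis, 72 degrees apart, hub 32 mm across. Origin on the axis at the spokes' mid height, 88 mm above the table; its x axis lies along one spoke and turns with the wheel. Clockwise from above closes the jaw. The housing below is at most 56 mm high. No detents.
- wheel_axis (a point): Fixed point on the star wheel's axis, at the spokes' mid height, axes as the clamp's. The wheel stays where it is left: friction holds it, also under load. To keep it turning takes 0.36 N m plus 0.007 N m per newton of clamping force: pushed square on a spoke 50 mm out, 7.2 N while free, 8.9 N at 12 N of clamping, 10.7 N at 25 N; at rest the hold-back can be a third less.
- bridge_edge (a point): Middle of the outer edge of the flat bridge that spans the star wheel from post to post; axes as the clamp's. The bridge is 166 mm wide (x), 24 mm deep (from this edge towards +y), 110 to 116 mm above the table, so a finger cannot pass beneath it all the way round. The half of the wheel on this edge's -y side is wide open (this edge is 2 mm past the wheel's axis).
Mind the look-alikes: they are no part of the job. Leave any turquoise look-alike of the unit alone.

How it is judged:
By the outcome, as a careful person would: the job done as asked, in the order asked, and still so for the second after the job is handed in, with the robot touching nothing.
It also fails if it takes over 72 s, if anything falls off the work surface, if the arm or the gripper's body presses on something with over 40 N, if the wrist force passes 120 N, or if a joint passes its speed limit or range.

## Robot

A 6-joint arm with a two-finger parallel gripper is mounted at the origin on the work surface. World frame = base frame: x ahead of the robot, y to its left, z up, the work surface at z = 0. Lengths are in m, angles in rad, forces in N, time in s.
With the tool pointing down it reaches from about 0.275 to 0.825 m from the base axis. Payload 5.2 kg.
Tool frame: the origin (TCP) lies midway between the tips of the shut fingers; the grasp point (between the pads) lies ctrl.pinch_z behind it (ctrl.pinch_z is the distance from the TCP to the grasp point, in m); z points along the fingers, y is the line along which they close (so a half turn about z gives the same grasp; the last joint's range is limited). The gripper opens to 93 mm and grips with 3 to 60 N. Pads are 15 mm wide; open, the fingers measure 128 mm over their backs; the gripper's body (75 mm by 188 mm) begins 65 mm behind the grasp point.
Start: joints at [0.922, 0.259, 1.535, -0, 1.348, -0.203], TCP at [0.237, 0.496, 0.191] pointing down, gripper open.
Joint ranges: [-3.14, 3.14], [-0.91, 2.08], [0.19, 2.58], [-1.22, 4.36], [0.22, 2.71], [-3.12, 3.12]. Speed limits (rad/s): [2.57, 2.57, 3.14, 3.14, 3.14, 3.14].

## Interface

Orientations are given as a unit quaternion [x, y, z, w].
In Python, from cell import get_obs, cams, order, ctrl gives the robot as it stands.
- The arm moves only by the tool jog_arm, never from a script. Its argument "targets" is a list of rows, each a list of 3 entries, a list of its own where there are three numbers: the closure, from 0 (fully open) to 1 (shut), then the shift along the tool's x, y, z in m, then the turn, a rotation vector about the tool's x, y, z in rad. A call has exactly 10 rows; each row shifts and turns the commanded pose from where the row before left it, along the tool's axes as they then stand; what a row does not reach is not made up. A row lasts 1/8 s, in which the tool goes at most 62.5 mm and 10.7 degrees, less where a joint would pass 70% of its speed; a pose out of reach is approached as far as the arm can. A call with a gripper value outside its range is refused whole. The fingers move at their own pace and stop on an object; "newtons" is the grip in N (left out, the last holds). Time passes only in rows, so rows that do not move let the fingers close, or fill a call up. It gives the time, the measured TCP pose, the force, the opening and the grip force at its end, in the units of the state.
- get_obs(): the state, without advancing time (a new reading comes with each control period).
- cams.get_image(name): name is "scene" or "top" or "wrist"; returns (picture, depth): 420x560x3 uint8, red, green, blue; 420x560 float32, m along the optical axis (not along the pixel's ray), 0 where there is no reading.
- cams.camera_info(name): a dict with "fx", "fy", "cx", "cy" (pixels), "extrinsics" (4x4, takes a point from camera to world coordinates). Camera axes: x right, y up, looking along -z (the intrinsics and any distortion apply to the point x, -y, -z); pixel columns grow to the right and rows downward; lengths in m; the calibration is good to about 2 mm. A picture is of the moment at which its call begins: read the wrist's pose just before it. camera_info takes no time and is no camera call; for the wrist camera it gives the pose at the moment of the call.
- order.job_done(): hands the job in; it is judged then, once.
The state is a dict: "time_s": time; "q": joint angles; "joint_velocities": joint speeds; "tau": joint torques, N m; "tool_pos": TCP position; "ee_rot": TCP orientation; "ft_force": force on the tool from outside, world axes, zero at the start; "ft_torque": the same for the moment, N m; "finger_gap": opening from 0.0 (shut) to 1.0 (fully open); "grasp_force": force on a finger pad.
Only numpy, scipy, OpenCV 4.12 (cv2) and the standard library are available. Lean on these libraries where they do the work, as an engineer would, in place of code of your own. Each camera call takes 0.05 s, during which the arm holds its last target. There are 200 camera calls.

## Working session

There is one attempt and no reset: what is moved stays moved. The work goes in short steps, Python scripts to look and compute and a tool call to move; the robot and the scene stay as the last step left them, time stands still between calls to the robot, and variables do not carry over. Pictures are saved under pics/ and viewed, at most 10 in all, crops included, and the job is handed in when it is done.

Besides the shell and the picture viewer there is one more tool, called after "Request:" as a command line: name --argument value ..., lists and objects as JSON in quotes. jog_arm: Moves the arm, as the interface text tells. Its arguments: {"type":"object","properties":{"targets":{"type":"array","items":{"type":"array"}},"newtons":{"type":"number"}},"required":["targets"]}

```bash
mkdir -p pics; ls; cat > h.py <<'E'
import numpy as np, cv2
from cell import get_obs, cams, order, ctrl
def grab(n):
    info=cams.camera_info(n); im,d=cams.get_image(n); return im,d,info
def world(info,u,v,d):
    u,v,d=map(np.asarray,(u,v,d))
    p=np.stack([(u-info['cx'])/info['fx']*d,-(v-info['cy'])/info['fy']*d,-d,np.ones_like(d)],-1)
    return (p@np.array(info['extrinsics']).T)[...,:3]
def cloud(info,d):
    v,u=np.mgrid[:d.shape[0],:d.shape[1]]; return world(info,u,v,d.astype(float))
E
python3 - <<'E'
from h import *
for n in('top','scene'):
    im,d,i=grab(n); cv2.imwrite(f'pics/{n}0.png',im[...,::-1]); np.savez(f'{n}0.npz',im=im,d=d,E=i['extrinsics'])
    print({k:(np.round(v,3).tolist() if k=='extrinsics' else v) for k,v in i.items()})
o=get_obs(); print(o, ctrl.pinch_z)
E
```

```text
pics
{'fx': 398.1195463139157, 'fy': 398.1195463139157, 'cx': 280.0666551303285, 'cy': 209.54871786550092, 'extrinsics': [[0.026, 0.983, -0.182, 0.2], [-1.0, 0.025, -0.005, -0.036], [-0.001, 0.182, 0.983, 1.145], [0.0, 0.0, 0.0, 1.0]]}
{'fx': 487.2428808939499, 'fy': 487.2428808939499, 'cx': 271.7652664625207, 'cy': 211.29485429483907, 'extrinsics': [[-0.768, -0.437, 0.469, 1.007], [0.641, -0.505, 0.578, 0.704], [-0.015, 0.745, 0.667, 0.945], [0.0, 0.0, 0.0, 1.0]]}
{'time_s': 0.1, 'q': array([ 9.22208758e-01,  2.59245099e-01,  1.53597658e+00, -3.34833397e-05,
        1.34800386e+00, -2.02777980e-01]), 'joint_velocities': array([ 0.00050614, -0.00417487, -0.00401442,  0.00181144,  0.00037107,
        0.00120984]), 'tau': array([ 1.97292626e-03, -4.38205862e+01, -2.84642744e+01,  7.20549608e-02,
        3.62736324e-02, -9.29414932e-05]), 'tool_pos': array([0.23679814, 0.49581136, 0.19001317]), 'ee_rot': array([ 2.21059785e-01,  9.75259916e-01, -7.50322638e-04, -3.22276315e-04]), 'ft_force': array([-0.81032626,  0.08060745, -0.37637979]), 'ft_torque': array([ 0.01167532, -0.01921741, -0.02612348]), 'grasp_force': 0.0, 'finger_gap': 1.0037841314642273} 0.0188
```

View pics/top0.png

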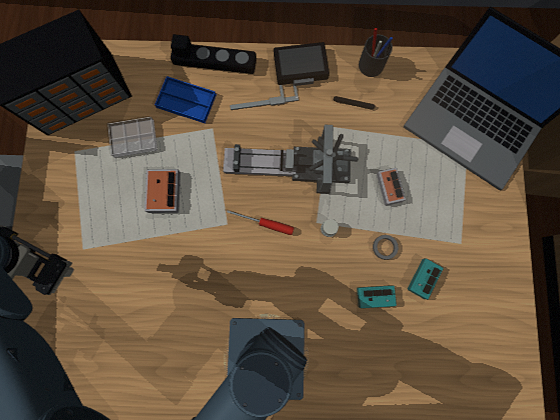

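View pics/scene0.png

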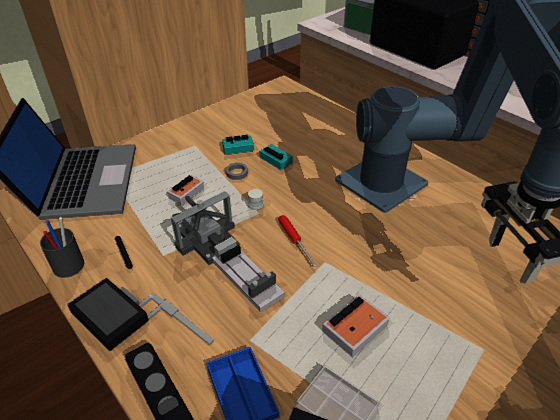

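The top view shows the copper candidates at (392,187), which is the smaller one, and (162,190), which is the larger. The turquoise look-alikes are at (377,296) and (427,278). The clamp lies from the end stop at (226,160) to the wheel at (338,152). I choose (392,187) and will check its size and a crop.

```bash
python3 - <<'E'
from h import *
z=np.load('top0.npz'); im,d=z['im'],z['d']; info=cams.camera_info('top')
P=cloud(info,d); ok=d>0
def rect(box,lo,hi,extra=None):
    u0,u1,v0,v1=box; m=np.zeros(d.shape,bool); m[v0:v1,u0:u1]=1; m&=ok&(P[...,2]>lo)&(P[...,2]<hi)
    if extra is not None: m&=extra
    r=cv2.minAreaRect((P[m][:,:2]*1000).astype(np.float32)); print(box,m.sum(),np.round(r[0],1),np.round(r[1],1),round(r[2],1),'z med',np.round(np.median(P[m][:,2]),4))
tab=P[200:240,250:300,2]; print('table',np.median(tab))
rect((370,415,160,212),.015,.05); rect((140,190,160,220),.015,.05)
rect((222,300,140,182),.012,.03); rect((222,240,140,182),.04,.07)
rect((240,330,130,190),.045,.07);rect((315,370,120,195),.105,.125);rect((315,370,120,195),.08,.104)
b=P[135:195,218:375,2]*1000
big=lambda a:cv2.resize(a,None,fx=5,fy=5,interpolation=cv2.INTER_CUBIC)
cv2.imwrite('pics/crop_clamp.png',big(im[118:218,215:373,::-1])); cv2.imwrite('pics/crop_unit.png',big(im[120:220,330:430,::-1]))
E
```

```text
table 0.0008176388764482567
(370, 415, 160, 212) 705 [ 486.7 -351.4] [100.6  58.5] 13.3 z med 0.0315
(140, 190, 160, 220) 1420 [456.3 311.5] [124.9  93.3] 2.2 z med 0.0328
(222, 300, 140, 182) 1486 [547.6  28.5] [ 97.8 221.9] 1.2 z med 0.0203
(222, 240, 140, 182) 153 [554.1  98.3] [16.7 74.2] 88.7 z med 0.0546
(240, 330, 130, 190) 400 [538.  -36.7] [164.9 245.4] 4.8 z med 0.056
(315, 370, 120, 195) 511 [ 548.4 -160.2] [ 31.5 165.9] 88.9 z med 0.116
(315, 370, 120, 195) 435 [ 553.1 -162.9] [151.3 124.7] 32.0 z med 0.0938
```

View pics/crop_clamp.png

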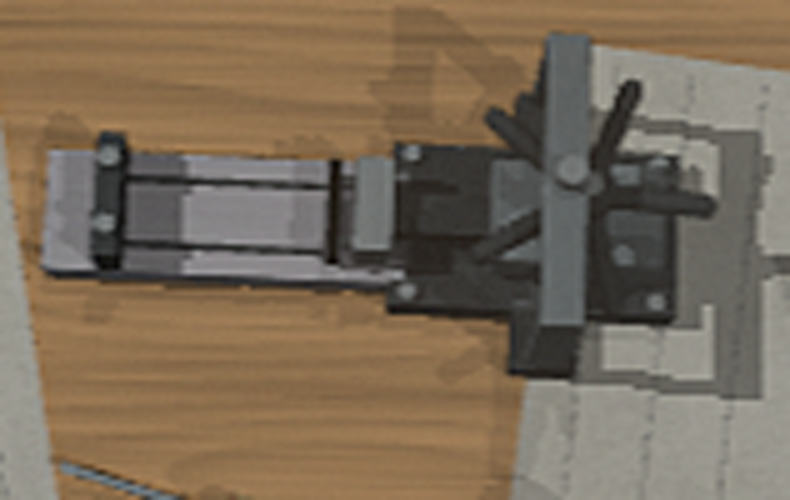

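View pics/crop_unit.png

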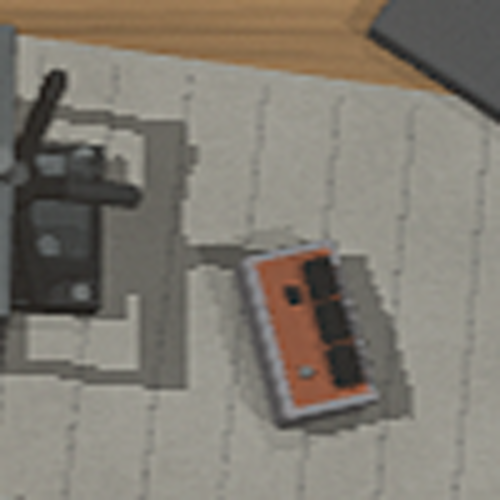

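Crops: the clamp crop shows the stop at left, the pad at about x=333 px, the wheel under the bridge, and spokes at roughly ±x. The unit crop confirms the copper case, 100.6 x 58.5 mm at (0.487,-0.351), long axis at about 13°. Next is a wrist look at the clamp on the way over.

```bash
cat >> h.py <<'E'
from scipy.spatial.transform import Rotation as Rn
def pose():
    o=get_obs(); R=Rn.from_quat(o['ee_rot']).as_matrix(); return o,np.array(o['tool_pos']),R
def yawy(R): return np.degrees(np.arctan2(R[1,1],R[0,1]))
def plan(p0,yaw0,p1,yaw1,N):
    """constant row (shift, turn about tool z) reaching p1,yaw1 (yaw of tool y, deg) in N rows; tool straight down"""
    t=np.radians(yaw0); ty=np.array([np.cos(t),np.sin(t),0]); tz=np.array([0,0,-1]); tx=np.cross(ty,tz)
    D=np.array([tx,ty,tz])@(np.asarray(p1)-np.asarray(p0)); th=-np.radians(yaw1-yaw0)/N
    M=sum(Rn.from_rotvec([0,0,k*th]).as_matrix() for k in range(N)); s=np.linalg.solve(M,D)
    print(N,'rows shift',np.round(s,4),'turn z',round(th,4),'deg',round(np.degrees(th),1),'|s|',round(np.linalg.norm(s),4))
E
python3 - <<'E'
from h import *
o,p,R=pose(); i=cams.camera_info('wrist'); E=np.array(i['extrinsics'])
print('cam in tool',np.round(R.T@(E[:3,3]-p),4),'look',np.round(R.T@-E[:3,2],3),'up',np.round(R.T@E[:3,1],3),i['fx'],i['cx'],i['cy'],yawy(R))
for y in (-10,-1.2,178.8): 
  plan(p,64.6,[.50,-.02,.30],y,10)
E
```

```text
cam in tool [ 0.0798  0.0004 -0.1921] look [-0.289 -0.     0.957] up [ 0.957 -0.001  0.289] 349.67327625196845 274.72551083641616 212.1154131767116 64.45743121094402
10 rows shift [-0.062  -0.0043 -0.011 ] turn z 0.1302 deg 7.5 |s| 0.0631
10 rows shift [-0.0606 -0.0085 -0.011 ] turn z 0.1148 deg 6.6 |s| 0.0622
10 rows shift [-0.0012 -0.0686 -0.011 ] turn z -0.1993 deg -11.4 |s| 0.0695
```

Request:
jog_arm --targets '[[0,[-0.06,-0.0085,-0.011],[0,0,0.115]],[0,[-0.06,-0.0085,-0.011],[0,0,0.115]],[0,[-0.06,-0.0085,-0.011],[0,0,0.115]],[0,[-0.06,-0.0085,-0.011],[0,0,0.115]],[0,[-0.06,-0.0085,-0.011],[0,0,0.115]],[0,[-0.06,-0.0085,-0.011],[0,0,0.115]],[0,[-0.06,-0.0085,-0.011],[0,0,0.115]],[0,[-0.06,-0.0085,-0.011],[0,0,0.115]],[0,[-0.06,-0.0085,-0.011],[0,0,0.115]],[0,[-0.06,-0.0085,-0.011],[0,0,0.115]]]'

```text
time_s: 1.35
tool_pos: [0.495, -0.0178, 0.3006]
ee_rot: [0.717, 0.697, -0.0, -0.0]
ft_force: [0.1, -0.8, 0.7]
finger_gap: 0.994
grasp_force: 0.0
```

```bash
python3 - <<'E'
from h import *
o,p,R=pose(); print(o['time_s'],p,yawy(R),abs(o['joint_velocities']).max())
im,d,i=grab('wrist'); im,d,i=grab('wrist') if abs(o['joint_velocities']).max()>.02 else (im,d,i)
o,p,R=pose(); print(o['time_s'],p,yawy(R),abs(o['joint_velocities']).max())
cv2.imwrite('pics/w1.png',im[...,::-1]); np.savez('w1.npz',im=im,P=cloud(i,d),d=d)
E
```

```text
1.35 [ 0.49504897 -0.01782113  0.30056326] -1.6497487669237725 0.9899443309001746
1.45 [ 0.49541518 -0.02167029  0.30129708] -1.970218912791519 0.08942688833321488
```

View pics/w1.png

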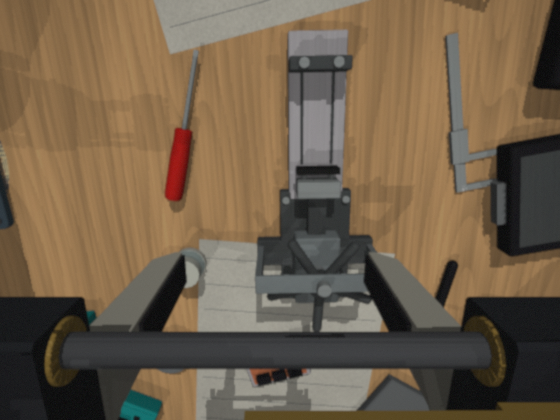

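Wrist view: stop at (320,62), pad's dark face at about (317,170), bridge at y≈283, wheel hub at (325,289), spokes at (317,315) and up-left/up-right. Extracting the geometry from the depth.

```bash
python3 - <<'E'
from h import *
z=np.load('w1.npz'); P,d,im=z['P'],z['d'],z['im']; ok=d>0
m0=lambda u0,u1,v0,v1,lo,hi:(lambda m:(m.__setitem__((slice(v0,v1),slice(u0,u1)),1),m&ok&(P[...,2]>lo)&(P[...,2]<hi))[1])(np.zeros(d.shape,bool))
print('table',np.median(P[100:180,220:270,2]))
def rect(n,*a):
    m=m0(*a); r=cv2.minAreaRect((P[m][:,:2]*1000).astype(np.float32)); q=P[m][:,:2]*1000
    print(n,m.sum(),np.round(r[0],1),np.round(r[1],1),round(r[2],2),'z',round(np.median(P[m][:,2]),4),'x%',np.round(np.percentile(q[:,0],[1,99]),1),'y%',np.round(np.percentile(q[:,1],[1,99]),1))
rect('bed',280,360,75,160,.014,.026)
rect('bedall',280,360,20,190,.014,.026)
rect('stop',280,360,45,85,.045,.065)
rect('jaw',285,350,165,200,.045,.065)
rect('pad',290,345,160,178,.03,.049)
rect('bridge',250,390,262,295,.106,.122)
# yaw from bed edges
L=[];Rr=[]
for v in range(75,160,3):
    m=np.zeros(d.shape,bool); m[v,285:355]=1; m&=ok&(P[...,2]>.012)&(P[...,2]<.028); q=P[m]; 
    if len(q)>10: L.append(q[0,:2]);Rr.append(q[-1,:2])
for E in(L,Rr):
    E=np.array(E); k=np.polyfit(E[:,1],E[:,0],1); print('edge dx/dy',k)
for v in range(58,74): print(v,np.round(P[v,320]*1000,1), im[v,320],end=' ')
print()
for v in range(158,182): print(v,np.round(P[v,317]*1000,1), im[v,317],end=' ')
print()
# wheel spokes
m=m0(240,390,225,340,.078,.1005); q=P[m][:,:2]*1000; np.save('sp.npy',q); print(len(q))
cv2.imwrite('pics/w1c.png',cv2.resize(im[225:335,235:395,::-1],None,fx=5,fy=5,interpolation=cv2.INTER_CUBIC))
E
```

```text
table -0.00164728718466714
bed 4758 [553.2  36.5] [107.9  74.2] 88.71 z 0.0183 x% [516.8 589.2] y% [-16.3  89.4]
bedall 7064 [553.3  41.1] [200.8  74.2] 88.87 z 0.0183 x% [516.6 589.6] y% [-46.4 139.7]
stop 951 [554.6 100.8] [16.2 73.8] 89.05 z 0.0524 x% [517.9 590. ] y% [ 92.5 108.8]
jaw 1047 [551.8 -43.7] [37.9 55.6] 89.13 z 0.0547 x% [524.1 579. ] y% [-62.4 -24.8]
pad 387 [551.5 -31.5] [13.8 55.3] 88.85 z 0.0468 x% [524.  579.1] y% [-38.3 -24.4]
bridge 1944 [ 535.1 -156.4] [ 30.2 136.4] 89.11 z 0.1142 x% [468.  598.4] y% [-165.8 -141.1]
edge dx/dy [0.00997957 0.51626381]
edge dx/dy [0.02351521 0.58838048]
58 [553.8 105.7  52.5] [62 63 64] 59 [553.7 104.5  53.5] [61 64 63] 60 [553.7 103.4  53.2] [62 65 64] 61 [553.9 102.5  51.8] [61 63 63] 62 [554.  101.5  51.2] [62 64 63] 63 [553.8 100.3  52.5] [60 63 64] 64 [553.8  99.2  53. ] [60 63 62] 65 [553.8  98.1  52.9] [59 62 62] 66 [553.9  97.1  52. ] [59 62 62] 67 [553.8  96.   52.4] [57 61 60] 68 [553.8  94.8  52.8] [52 54 52] 69 [553.8  93.8  52.3] [42 43 44] 70 [554.   92.8  51.3] [32 32 33] 71 [555.7  92.8  37.3] [46 46 46] 72 [557.
[... 224 characters left out ...]
21.  18.] [122 120 122] 163 [554.1 -22.5  17.2] [118 116 118] 164 [553.9 -23.6  18.8] [108 104 106] 165 [553.9 -24.9  19.1] [84 81 83] 166 [553.1 -25.1  25.9] [46 44 46] 167 [552.2 -25.1  33.5] [19 22 18] 168 [551.  -24.6  43.7] [21 21 18] 169 [550.6 -25.3  47.2] [27 25 25] 170 [550.6 -26.5  47.4] [25 24 24] 171 [550.4 -27.6  48.7] [27 27 27] 172 [550.6 -29.2  47. ] [28 27 27] 173 [550.6 -30.5  47.1] [31 31 28] 174 [550.6 -31.7  47.6] [43 42 41] 175 [554.  -38.9  18.2] [58 57 58] 176 [553.9 -40.3  18.3] [64 63 64] 177 [553.9 -41.6  18.8] [58 59 58] 178 [552.9 -41.2  27.5] [54 54 54] 179 [552.  -41.   34.7] [68 69 68] 180 [551.5 -41.3  39.7] [82 85 83] 181 [550.7 -41.1  46.6] [91 94 92] 
1657
```

View pics/w1c.png

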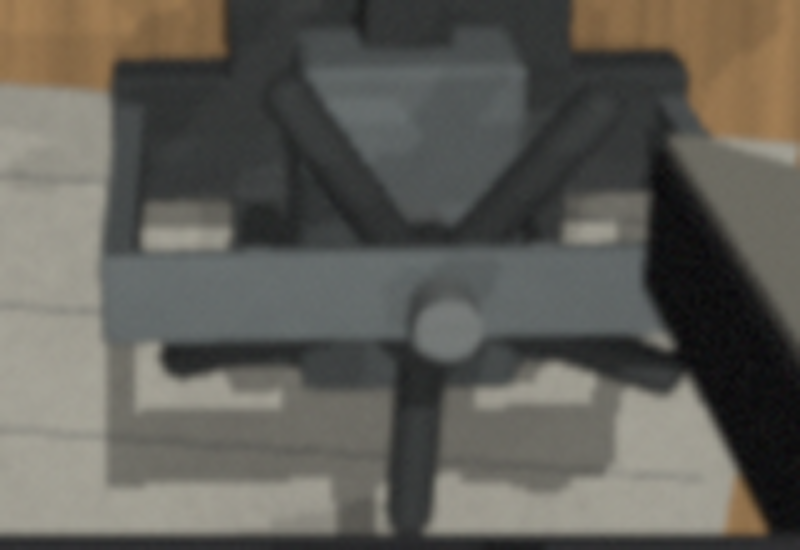

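```bash
cat >> h.py <<'E'
def spokefit(q,c0,free=True):
    """q: Nx2 mm points on the spokes, c0 axis guess (mm). returns phase deg mod 72, centre"""
    from scipy.optimize import least_squares
    q=np.asarray(q); r=np.hypot(*(q-c0).T); q=q[(r>18)&(r<76)]
    def f(x):
        v=q-x[1:3]; a=np.arctan2(v[:,1],v[:,0])-x[0]; per=2*np.pi/5; a=(a+per/2)%per-per/2
        return np.hypot(*v.T)*np.sin(a)
    best=min((least_squares(lambda x:np.r_[f(x),(x[1:3]-c0)*(3 if free else 100)],[t,*c0],loss='soft_l1',f_scale=3) for t in np.radians(range(0,72,8))),key=lambda s:s.cost)
    return np.degrees(best.x[0])%72,best.x[1:3],np.median(abs(f(best.x))),len(q)
E
python3 - <<'E'
from h import *
q=np.load('sp.npy'); z=np.load('w1.npz')
for c in ([549.4,-168.],): print(spokefit(q,np.array(c)))
z=np.load('top0.npz'); info=cams.camera_info('top'); P=cloud(info,z['d']); b=P[115:200,310:375]; m=(b[...,2]>.082)&(b[...,2]<.1)
print('top',spokefit(b[m][:,:2]*1000,np.array([549.,-170.])))
m=(b[...,2]>.107)&(b[...,2]<.122); print(np.percentile(b[m][:,:2]*1000,[1,99],axis=0))
o,p,R=pose()
plan(p,yawy(R),[.487,-.351,.15],-76.7,10); plan(p,yawy(R),[.487,-.351,.15],-76.7,9)
E
```

```text
(np.float64(49.898784311896634), array([ 548.68343072, -166.81991267]), np.float64(2.9180053596794107), 1533)
top (np.float64(49.723326094269616), array([ 547.55010648, -170.03610539]), np.float64(3.047689884811169), 399)
[[ 467.17049488 -172.78966206]
 [ 629.74033017 -143.72154597]]
10 rows shift [-0.0293  0.0199  0.0151] turn z 0.1304 deg 7.5 |s| 0.0385
9 rows shift [-0.0327  0.0218  0.0168] turn z 0.1449 deg 8.3 |s| 0.0427
```

Request:
jog_arm --targets '[[0,[-0.033,0.022,0.0165],[0,0,0.145]],[0,[-0.033,0.022,0.0165],[0,0,0.145]],[0,[-0.033,0.022,0.0165],[0,0,0.145]],[0,[-0.033,0.022,0.0165],[0,0,0.145]],[0,[-0.033,0.022,0.0165],[0,0,0.145]],[0,[-0.033,0.022,0.0165],[0,0,0.145]],[0,[-0.033,0.022,0.0165],[0,0,0.145]],[0,[-0.033,0.022,0.0165],[0,0,0.145]],[0,[-0.033,0.022,0.0165],[0,0,0.145]],[0,[0,0,0],[0,0,0]]]'

```text
time_s: 2.7
tool_pos: [0.4876, -0.3487, 0.15]
ee_rot: [0.993, 0.119, -0.001, -0.002]
ft_force: [-0.8, 0.5, 0.5]
finger_gap: 0.998
grasp_force: 0.0
```

```bash
python3 - <<'E'
from h import *
im,d,i=grab('wrist'); o,p,R=pose(); print(o['time_s'],p,yawy(R),abs(o['joint_velocities']).max())
P=cloud(i,d); cv2.imwrite('pics/w2.png',im[...,::-1])
hsv=cv2.cvtColor(im,cv2.COLOR_RGB2HSV)
rr=np.hypot(P[...,0]-.487,P[...,1]+.351)
m=(d>0)&(P[...,2]>.02)&(P[...,2]<.036)&(rr<.075)
m=cv2.morphologyEx(m.astype(np.uint8),cv2.MORPH_OPEN,np.ones((3,3)))>0
q=(P[m][:,:2]*1000).astype(np.float32); r=cv2.minAreaRect(q); print(m.sum(),r,np.median(P[m][:,2]),'table',np.median(P[(d>0)&(P[...,2]<.01)&(rr<.1)][:,2]))
v,u=np.nonzero(m); print(u.min(),u.max(),v.min(),v.max())
E
```

```text
2.75 [ 0.48890759 -0.34780253  0.15102968] -76.2130161875533 0.033512551675315756
4997 ((487.288330078125, -348.41015625), (99.02647399902344, 56.07720184326172), 13.808418273925781) 0.028745507711846363 table -0.0009869149482076844
244 305 144 247
```

View pics/w2.png

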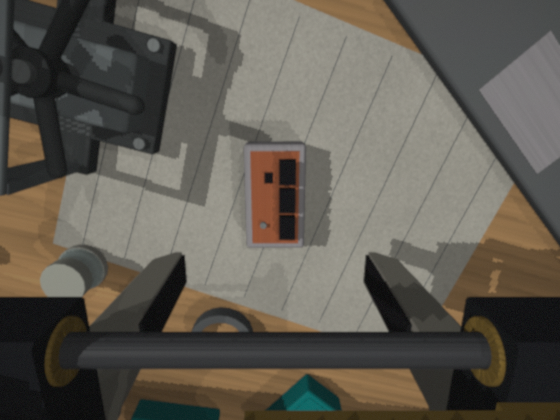

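The wrist view shows the unit's copper top at (275,195), with no connectors or obstacles in the fingers' way. It measures 99 x 56 mm at (0.4873,-0.3484) and is aligned with the tool. Grasping.

Request:
jog_arm --targets '[[0,[-0.0017,0,0.03],[0,0,0]],[0,[0,0,0.035],[0,0,0]],[0,[0,0,0.035],[0,0,0]],[0,[0,0,0.028],[0,0,0]],[0,[0,0,0.018],[0,0,0]],[0,[0,0,0],[0,0,0]],[1,[0,0,0],[0,0,0]],[1,[0,0,0],[0,0,0]],[1,[0,0,0],[0,0,0]],[1,[0,0,0],[0,0,0]]]' --newtons 20

```text
time_s: 4.0
tool_pos: [0.488, -0.3489, 0.0067]
ee_rot: [0.993, 0.12, 0.0, 0.0]
ft_force: [0.5, 0.1, -0.3]
finger_gap: 0.621
grasp_force: 0.0
```

```bash
python3 - <<'E'
from h import *
o,p,R=pose(); print(o['time_s'],p,yawy(R),o['finger_gap']*93,o['grasp_force'],o['ft_force'])
q=np.array([p[0],p[1],.15])
for y in(-1.1,178.9-0): plan(q,yawy(R),[.5533,.035,.15],y,8)
E
```

```text
4.0 [ 0.48800804 -0.34888335  0.00671683] -76.21025682460306 57.78144527949484 0.0 [ 0.51414185  0.10670045 -0.34031753]
8 rows shift [ 0.0435 -0.029   0.    ] turn z -0.1639 deg -9.4 |s| 0.0523
8 rows shift [0.0953 0.0955 0.    ] turn z -0.5566 deg -31.9 |s| 0.1349
```

Request:
jog_arm --targets '[[1,[0,0,0],[0,0,0]],[1,[0,0,0],[0,0,0]],[1,[0,0,0],[0,0,0]],[1,[0,0,-0.01],[0,0,0]],[1,[0,0,-0.03],[0,0,0]],[1,[0,0,-0.035],[0,0,0]],[1,[0,0,-0.035],[0,0,0]],[1,[0,0,-0.035],[0,0,0]],[1,[0,0,-0.03],[0,0,0]],[1,[0,0,0],[0,0,0]]]'

```text
time_s: 5.25
tool_pos: [0.4892, -0.35, 0.1848]
ee_rot: [0.993, 0.12, 0.002, 0.003]
ft_force: [0.1, 0.4, -0.6]
finger_gap: 0.002
grasp_force: 0.0
```

```bash
python3 - <<'E'
from h import *
o,p,R=pose(); print(o['time_s'],p,yawy(R),o['finger_gap']*93,o['grasp_force'],o['ft_force'])
plan(p,yawy(R),[.5533,.035,p[2]],-1.1,10);plan(p,yawy(R),[.5533,.035,p[2]],-1.1,9)
E
```

```text
5.25 [ 0.48924891 -0.34996269  0.18475225] -76.19598497053482 0.20656798338143653 0.0 [ 0.13893902  0.38251747 -0.58144702]
10 rows shift [ 0.0352 -0.0228  0.    ] turn z -0.1311 deg -7.5 |s| 0.0419
9 rows shift [ 0.0389 -0.0256  0.    ] turn z -0.1456 deg -8.3 |s| 0.0466
```

The grasp missed, since the gap closed fully. Looking again.

Request:
jog_arm --targets '[[0,[0,0,0],[0,0,0]],[0,[0,0,0],[0,0,0]],[0,[0,0,0],[0,0,0]],[0,[0,0,0],[0,0,0]],[0,[0,0,0],[0,0,0]],[0,[0,0,0],[0,0,0]],[0,[0,0,0],[0,0,0]],[0,[0,0,0],[0,0,0]],[0,[0,0,0],[0,0,0]],[0,[0,0,0],[0,0,0]]]'

```text
time_s: 6.5
tool_pos: [0.4879, -0.3486, 0.1813]
ee_rot: [0.993, 0.12, -0.0, 0.0]
ft_force: [-1.1, -0.4, 0.5]
finger_gap: 0.992
grasp_force: 0.0
```

```bash
cat > unit.py <<'E'
from h import *
import sys
im,d,i=grab('wrist'); o,p,R=pose(); print(o['time_s'],p,yawy(R),o['finger_gap']*93)
P=cloud(i,d); cv2.imwrite(sys.argv[1],im[...,::-1])
rr=np.hypot(P[...,0]-.487,P[...,1]+.351)
m=(d>0)&(P[...,2]>.02)&(P[...,2]<.036)&(rr<.085)
m=cv2.morphologyEx(m.astype(np.uint8),cv2.MORPH_OPEN,np.ones((3,3)))>0
r=cv2.minAreaRect((P[m][:,:2]*1000).astype(np.float32)); print(m.sum(),r,np.median(P[m][:,2]))
E
python3 unit.py pics/w3.png
```

```text
6.55 [ 0.48789777 -0.34864379  0.18128819] -76.20134453549903 92.31573624546479
4210 ((487.2498779296875, -348.3427429199219), (99.2898941040039, 56.09599685668945), 13.938069343566895) 0.02874247057914739
```

View pics/w3.png

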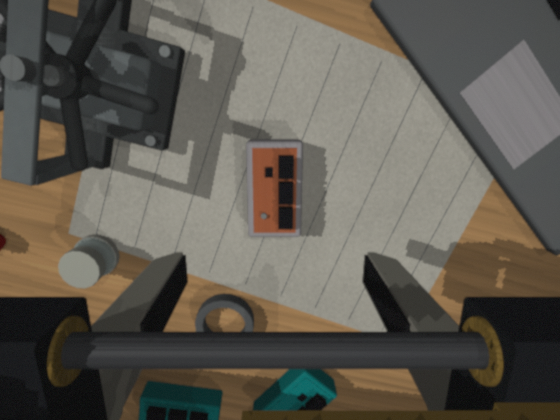

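The unit hasn't moved and still sits at (275,190). The fingers look retracted when open (tips at about (185,260) and (365,260)), so they probably swing on arcs. I'll measure tip height against opening.

```bash
cat > tips.py <<'E'
from h import *
im,d,i=grab('wrist'); o,p,R=pose(); print('gap',o['finger_gap']*93,p)
P=cloud(i,d); T=(P-p)@R*1000
m=(d>0)&(abs(T[...,0])<14)&(T[...,2]>-70)&(T[...,2]<30)&(abs(T[...,1])<75)
for s in(-1,1):
    q=T[m&(np.sign(T[...,1])==s)]
    if len(q)<20: print('few',len(q)); continue
    print(s,len(q),'zmax',np.percentile(q[:,2],[50,90,97,99.5]).round(1),'|y| of lowest',np.percentile(abs(q[q[:,2]>np.percentile(q[:,2],90),1]),[5,50,95]).round(1),'x',np.percentile(q[:,0],[2,98]).round(1),'|y|',np.percentile(abs(q[:,1]),[2,98]).round(1))
E
python3 tips.py; python3 -c "
from cell import ctrl; print([a for a in dir(ctrl) if a[0]!='_'])"
```

```text
gap 92.64893535426631 [ 0.48786853 -0.34867688  0.18127347]
-1 2420 zmax [-53.3 -34.  -29.  -26.5] |y| of lowest [45.9 46.5 54.9] x [-6.4 10.3] |y| [45.8 60.4]
1 2416 zmax [-53.3 -33.8 -29.  -26.6] |y| of lowest [46.3 46.8 55.6] x [-6.3 10.3] |y| [46.2 60.8]
['PlanningError', 'pinch_z']
```

Request:
jog_arm --targets '[[0.38,[0,0,0],[0,0,0]],[0.38,[0,0,0],[0,0,0]],[0.38,[0,0,0],[0,0,0]],[0.38,[0,0,0],[0,0,0]],[0.38,[0,0,0],[0,0,0]],[0.38,[0,0,0],[0,0,0]],[0.38,[0,0,0],[0,0,0]],[0.38,[0,0,0],[0,0,0]],[0.38,[0,0,0],[0,0,0]],[0.38,[0,0,0],[0,0,0]]]'

```text
time_s: 7.85
tool_pos: [0.4879, -0.3486, 0.1813]
ee_rot: [0.993, 0.12, -0.0, -0.0]
ft_force: [0.4, -1.1, 0.6]
finger_gap: 0.624
grasp_force: 0.0
```

```bash
python3 tips.py
```

```text
gap 57.5492745814815 [ 0.4878821  -0.34867021  0.18125116]
-1 2046 zmax [-53.5 -34.3 -29.3 -26.9] |y| of lowest [28.6 30.3 38.6] x [-5.8 10.3] |y| [28.5 43.2]
1 2029 zmax [-53.5 -34.3 -29.1 -26.9] |y| of lowest [28.9 30.5 38.9] x [-5.8 10.3] |y| [28.8 43.5]
```

The tips show about 26 mm short of the reported TCP at both openings. I'll cross-check with the scene camera.

```bash
python3 - <<'E'
from h import *
o,p,R=pose()
im,d,i=grab('scene'); P=cloud(i,d); T=(P-p)@R*1000
m=(d>0)&(abs(T[...,0])<18)&(T[...,2]>-120)&(T[...,2]<60)&(abs(T[...,1])<60)
print(m.sum())
for s in(-1,1):
    q=T[m&(np.sign(T[...,1])==s)]
    if len(q): print(s,len(q),np.percentile(q[:,2],[5,50,90,97,99.5]).round(1),np.percentile(abs(q[:,1]),[2,98]).round(1))
v,u=np.nonzero(m); 
if len(v): print(u.min(),u.max(),v.min(),v.max())
# projection of TCP in scene
E=np.array(i['extrinsics']); 
for z in (0,-26.5):
    c=E[:3,:3].T@(p+R@[0,.029,z/1000]-E[:3,3]); print(z,i['cx']-i['fx']*c[0]/c[2],i['cy']+i['fy']*c[1]/c[2])
u0,v0=200,60
cv2.imwrite('pics/s1.png',cv2.resize(im[30:230,80:346,::-1],None,fx=3,fy=3,interpolation=cv2.INTER_CUBIC))
imw,dw,iw=grab('wrist'); Tw=(cloud(iw,dw)-p)@R*1000
m=(dw>0)&(abs(Tw[...,0])<14)&(Tw[...,2]>-70)&(Tw[...,2]<0)&(abs(Tw[...,1])<60); print('wrist max z',np.sort(Tw[m][:,2])[-30:].round(0))
print('fraction no-depth',(dw==0).mean())
E
```

```text
371
-1 154 [-95.5 -64.  -39.1 -35.  -31.2] [30.5 48.3]
1 217 [-112.5  -69.7  -37.1  -30.8  -27.4] [25.6 44.5]
157 188 103 140
0 169.89798440157864 140.16085355707608
-26.5 168.42413990604058 132.15061279227086
wrist max z [-27. -27. -27. -27. -27. -27. -27. -27. -27. -27. -27. -27. -27. -27.
 -26. -26. -26. -26. -26. -26. -26. -26. -26. -26. -26. -26. -26. -26.
 -26. -26.]
fraction no-depth 0.0040178571428571425
```

View pics/s1.png

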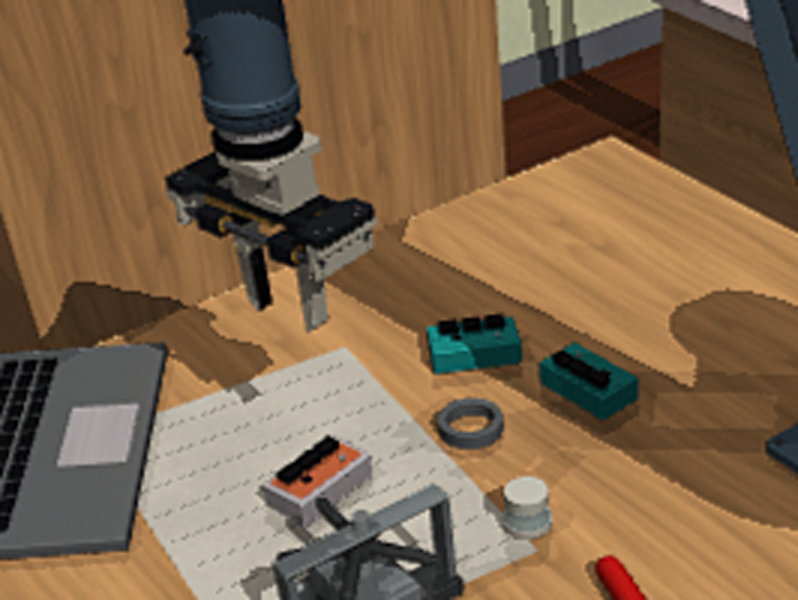

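Both cameras agree that the real fingertips are about 27 mm behind the reported TCP, so the grasp needs a reported z of about -0.020. Descending again and checking force before closing.

Request:
jog_arm --targets '[[0,[0,0,0.01],[0,0,0]],[0,[0,0,0.02],[0,0,0]],[0,[0,0,0.03],[0,0,0]],[0,[0,0,0.03],[0,0,0]],[0,[0,0,0.03],[0,0,0]],[0,[0,0,0.03],[0,0,0]],[0,[0,0,0.025],[0,0,0]],[0,[0,0,0.015],[0,0,0]],[0,[0,0,0.01],[0,0,0]],[0,[0,0,0],[0,0,0]]]'

```text
time_s: 9.25
tool_pos: [0.4877, -0.3485, -0.0191]
ee_rot: [0.993, 0.12, -0.0, -0.0]
ft_force: [-0.1, -0.4, 0.1]
finger_gap: 0.999
grasp_force: 0.0
```

```bash
python3 tips.py; python3 -c "
from h import *
o,p,R=pose(); print(p,o['ft_force'],yawy(R))"
```

```text
gap 92.93743553562929 [ 0.48812393 -0.34889382 -0.01844969]
-1 8087 zmax [-46.8 -17.2 -16.6 -16.1] |y| of lowest [35.1 47.  72.7] x [-12.9  13.3] |y| [ 1.  72.3]
1 7962 zmax [-47.1 -17.1 -16.6 -16.2] |y| of lowest [33.6 46.  72.9] x [-12.3  13.2] |y| [ 1.4 72.4]
[ 0.48812393 -0.34889382 -0.01844969] [0.34184117 0.41985673 0.54447211] -76.20225279977153
```

Request:
jog_arm --targets '[[0,[0,0,0.002],[0,0,0]],[0.3,[0,0,0],[0,0,0]],[1,[0,0,0],[0,0,0]],[1,[0,0,0],[0,0,0]],[1,[0,0,0],[0,0,0]],[1,[0,0,0],[0,0,0]],[1,[0,0,0],[0,0,0]],[1,[0,0,0],[0,0,0]],[1,[0,0,0],[0,0,0]],[1,[0,0,0],[0,0,0]]]' --newtons 20

```text
time_s: 10.55
tool_pos: [0.4879, -0.3486, -0.0207]
ee_rot: [0.993, 0.12, 0.0, -0.0]
ft_force: [0.1, 0.6, 1.5]
finger_gap: 0.6
grasp_force: 20.0
```

Request:
jog_arm --targets '[[1,[0,0,-0.01],[0,0,0]],[1,[0,0,-0.03],[0,0,0]],[1,[0,0,-0.035],[0,0,0]],[1,[0,0,-0.04],[0,0,0]],[1,[0,0,-0.04],[0,0,0]],[1,[0,0,-0.025],[0,0,0]],[1,[0,0,0],[0,0,0]],[1,[0.035,-0.023,0],[0,0,-0.131]],[1,[0.035,-0.023,0],[0,0,-0.131]],[1,[0.035,-0.023,0],[0,0,-0.131]]]'

```text
time_s: 11.8
tool_pos: [0.56, -0.2455, 0.1571]
ee_rot: [0.95, 0.313, -0.001, -0.001]
ft_force: [0.8, -0.2, -2.5]
finger_gap: 0.601
grasp_force: 20.0
```

Request:
jog_arm --targets '[[1,[0.035,-0.023,0],[0,0,-0.131]],[1,[0.035,-0.023,0],[0,0,-0.131]],[1,[0.035,-0.023,0],[0,0,-0.131]],[1,[0.035,-0.023,0],[0,0,-0.131]],[1,[0.035,-0.023,0],[0,0,-0.131]],[1,[0.035,-0.023,0],[0,0,-0.131]],[1,[0.035,-0.023,0],[0,0,-0.131]],[1,[0,0,0],[0,0,0]],[1,[0,0,0],[0,0,0]],[1,[0,0,0],[0,0,0]]]'

```text
time_s: 13.05
tool_pos: [0.5499, 0.0352, 0.1587]
ee_rot: [0.715, 0.699, -0.0, -0.0]
ft_force: [0.4, 0.1, -1.6]
finger_gap: 0.599
grasp_force: 20.0
```

```bash
cat > inhand.py <<'E'
from h import *
im,d,i=grab('wrist'); o,p,R=pose(); print(o['time_s'],p,'yaw',yawy(R),o['finger_gap']*93,o['grasp_force'],abs(o['joint_velocities']).max(),o['ft_force'])
P=cloud(i,d); T=(P-p)@R*1000; np.savez('w4.npz',P=P,T=T,d=d,im=im); ok=d>0
# unit top in hand: tool z about -(27-?)...
hsv=cv2.cvtColor(im,cv2.COLOR_RGB2HSV)
cop=ok&(hsv[...,0]<14)&(hsv[...,1]>110)&(abs(T[...,1])<35)&(abs(T[...,0])<80)&(T[...,2]<0)
print('copper n',cop.sum(),'z',np.median(T[cop][:,2]) if cop.sum() else None)
zt=np.median(T[cop][:,2]); m=ok&(abs(T[...,2]-zt)<5)&(abs(T[...,1])<27)&(abs(T[...,0])<80)
q=T[m]; print('unit top in tool x',np.percentile(q[:,0],[.5,99.5]).round(1),'y',np.percentile(q[:,1],[.5,99.5]).round(1)); 
q=P[m]*1000; print('world y',np.percentile(q[:,1],[.5,99.5]).round(1),'z',np.median(q[:,2]).round(1), cv2.minAreaRect(q[:,:2].astype(np.float32)))
st=ok&(P[...,2]>.045)&(P[...,2]<.06)&(P[...,1]>.08)&(P[...,1]<.12)&(abs(P[...,0]-.554)<.04)
if st.sum()>30: print('stop',cv2.minAreaRect((P[st][:,:2]*1000).astype(np.float32)),np.percentile(P[st][:,1]*1000,[1,99]).round(1))
E
python3 inhand.py
```

```text
13.1 [0.5499517  0.03512428 0.1587985 ] yaw -1.2557680775637652 55.81993075132867 19.999686777591705 0.004067908332020328 [ 0.17202412 -0.49735508 -2.39902507]
copper n 8664 z -49.57108542189468
unit top in tool x [-50.2  48.4] y [-26.6  26.8]
world y [-15.1  83.7] z 208.1 ((549.9421997070312, 33.678550720214844), (100.55306243896484, 53.993717193603516), 88.73104858398438)
stop ((554.7901611328125, 101.24528503417969), (15.443742752075195, 73.65821075439453), 88.8248291015625) [ 93.2 109.4]
```

The unit is held squarely, spanning world y -16 to 84, which fits between the pad (-25) and the stop (93). It needs +3.3 mm in x and 159 mm down.

Request:
jog_arm --targets '[[1,[0,0.0033,0.02],[0,0,0]],[1,[0,0,0.03],[0,0,0]],[1,[0,0,0.03],[0,0,0]],[1,[0,0,0.03],[0,0,0]],[1,[0,0,0.025],[0,0,0]],[1,[0,0,0.015],[0,0,0]],[1,[0,0,0.005],[0,0,0]],[1,[0,0,0.002],[0,0,0]],[1,[0,0,0.001],[0,0,0]],[1,[0,0,0],[0,0,0]]]'

```text
time_s: 14.35
tool_pos: [0.5535, 0.0361, 0.0019]
ee_rot: [0.714, 0.7, 0.0, 0.001]
ft_force: [0.2, -0.2, -1.5]
finger_gap: 0.597
grasp_force: 20.0
```

```bash
python3 inhand.py
```

```text
14.4 [0.55338743 0.0361264  0.00185419] yaw -1.140822540221529 56.117805032428905 19.999646544456482 0.002025091218526594 [ 0.19798258 -0.11016668 -2.0375319 ]
copper n 8594 z -49.77065217627445
unit top in tool x [-67.9  73. ] y [-26.7  26.8]
world y [-31.8 109.2] z 51.4 ((553.3722534179688, 38.180015563964844), (142.21978759765625, 53.99055480957031), 88.85734558105469)
stop ((554.5567016601562, 94.53028869628906), (29.714885711669922, 74.19196319580078), 89.20645904541016) [ 80.3 109.4]
```

Request:
jog_arm --targets '[[1,[0,0,0.001],[0,0,0]],[1,[0,0,0.001],[0,0,0]],[1,[0,0,0.0005],[0,0,0]],[1,[0,0,0],[0,0,0]],[0.36,[0,0,0],[0,0,0]],[0.2,[0,0,0],[0,0,0]],[0,[0,0,0],[0,0,0]],[0,[0,0,0],[0,0,0]],[0,[0,0,0],[0,0,0]],[0,[0,0,-0.005],[0,0,0]]]'

```text
time_s: 15.65
tool_pos: [0.5526, 0.0362, 0.0036]
ee_rot: [0.714, 0.7, -0.0, -0.0]
ft_force: [0.1, -0.2, -0.4]
finger_gap: 1.0
grasp_force: 0.0
```

```bash
python3 - <<'E'
from h import *
o,p,R=pose(); print(o['time_s'],p,yawy(R),o['finger_gap']*93,o['grasp_force'],o['ft_force'],o['q'][5])
# next: up to z .22 then to wheel entry
c=np.array([.5487,-.168])
for a in (15,): 
    e=c+.05*np.array([np.cos(np.radians(a)),np.sin(np.radians(a))]); print(a,e)
E
```

```text
15.65 [0.55256093 0.03615125 0.00358173] -1.1486030936243254 93.00104738051579 0.0 [ 0.12194771 -0.24350236 -0.38122184] -0.11607716700701311
15 [ 0.59699629 -0.15505905]
```

The unit is on the bed and released. Retreating up, then over the wheel's open side with the fingers shut.

Request:
jog_arm --targets '[[0,[0,0,-0.01],[0,0,0]],[0,[0,0,-0.03],[0,0,0]],[0,[0,0,-0.04],[0,0,0]],[0,[0,0,-0.045],[0,0,0]],[0,[0,0,-0.045],[0,0,0]],[0,[0,0,-0.03],[0,0,0]],[0.5,[0,0,0],[0,0,0]],[1,[0,0,0],[0,0,0]],[1,[0,0,0],[0,0,0]],[1,[0,0,0],[0,0,0]]]'

```text
time_s: 16.9
tool_pos: [0.5523, 0.0362, 0.2025]
ee_rot: [0.714, 0.7, -0.001, -0.001]
ft_force: [-0.7, 0.9, 0.1]
finger_gap: 0.617
grasp_force: 0.0
```

```bash
python3 - <<'E'
from h import *
im,d,i=grab('wrist'); o,p,R=pose(); print(o['time_s'],p,yawy(R),o['finger_gap']*93,abs(o['joint_velocities']).max())
P=cloud(i,d); ok=d>0; np.savez('w5.npz',P=P,d=d,im=im); Q=P*1000
box=lambda x0,x1,y0,y1,z0,z1: ok&(Q[...,0]>x0)&(Q[...,0]<x1)&(Q[...,1]>y0)&(Q[...,1]<y1)&(Q[...,2]>z0)&(Q[...,2]<z1)
def show(n,m):
    if m.sum()<20: print(n,'few'); return
    q=Q[m]; print(n,m.sum(),np.round(cv2.minAreaRect(q[:,:2].astype(np.float32))[0],1),np.round(cv2.minAreaRect(q[:,:2].astype(np.float32))[1:][0],1),cv2.minAreaRect(q[:,:2].astype(np.float32))[2],'y',np.percentile(q[:,1],[.5,99.5]).round(1),'x',np.percentile(q[:,0],[.5,99.5]).round(1),'z',np.median(q[:,2]).round(1))
show('unit',box(515,592,-20,90,42,54)); show('stop',box(510,600,91.5,115,47,60)); show('pad',box(515,590,-40,-21.5,30,49)); show('jaw',box(515,590,-70,-21.5,50,60))
show('bridge',box(450,640,-200,-120,106,122))
m=box(460,640,-250,-90,80,101); print(spokefit(Q[m][:,:2],np.array([548.6,-168.])))
c=np.array([.5487,-.168]); a=np.radians(-68); e=c+.048*np.array([np.cos(a),np.sin(a)])
plan(p,yawy(R),[*e,p[2]],-74,8)
E
```

```text
16.95 [0.55248695 0.03614885 0.20273949] -1.1475245020226033 53.49213997713995 0.00640194462586723
unit 4216 [553.5  34.8] [99.3 56.2] 88.89013671875 y [-14.5  84.4] x [525.6 581.4] z 48.8
stop 1302 [554.8 100.8] [15.  73.9] 88.91268157958984 y [ 92.9 108.8] x [518.1 591.4] z 52.4
pad 702 [552.1 -32. ] [55.6 16. ] 0.045056503266096115 y [-39.9 -24.1] x [524.8 579.7] z 46.6
jaw 1052 [551.9 -51.6] [22.7 55.1] 89.3703384399414 y [-62.9 -40.2] x [524.5 579.2] z 55.2
bridge 3733 [ 550.  -153.8] [ 26.4 165.4] 89.32333374023438 y [-166.8 -140.8] x [468.1 631.6] z 114.2
(np.float64(42.806939250383024), array([ 548.52700234, -161.30389289]), np.float64(3.0332228411868654), 302)
8 rows shift [-0.0268  0.0197  0.    ] turn z 0.1589 deg 9.1 |s| 0.0333
```

The unit lies flat and straight between pad and stop, with about 17 mm of slack. Moving over the wheel.

Request:
jog_arm --targets '[[1,[-0.027,0.0197,0],[0,0,0.159]],[1,[-0.027,0.0197,0],[0,0,0.159]],[1,[-0.027,0.0197,0],[0,0,0.159]],[1,[-0.027,0.0197,0],[0,0,0.159]],[1,[-0.027,0.0197,0],[0,0,0.159]],[1,[-0.027,0.0197,0],[0,0,0.159]],[1,[-0.027,0.0197,0],[0,0,0.159]],[1,[-0.027,0.0197,0],[0,0,0.159]],[1,[0,0,0],[0,0,0]],[1,[0,0,0],[0,0,0]]]'

```text
time_s: 18.2
tool_pos: [0.5665, -0.213, 0.2034]
ee_rot: [0.99, 0.14, -0.0, -0.0]
ft_force: [0.9, 0.2, -0.1]
finger_gap: 0.003
grasp_force: 0.0
```

```bash
cat > wheel.py <<'E'
from h import *
import sys
C=np.array([549.3,-168.2])
im,d,i=grab('wrist'); o,p,R=pose(); print(o['time_s'],p,'yaw',yawy(R).round(1),o['finger_gap']*93,abs(o['joint_velocities']).max().round(3),'F',o['ft_force'].round(2))
P=cloud(i,d); ok=d>0; Q=P*1000; T=(P-p)@R*1000
if len(sys.argv)>1: cv2.imwrite(sys.argv[1],im[...,::-1])
fing=(abs(T[...,0])<16)&(abs(T[...,1])<25)
b=ok&(np.hypot(Q[...,0]-C[0],Q[...,1]-C[1])<85)
m=b&~fing&(Q[...,2]>80)&(Q[...,2]<102)&(Q[...,1]<-169); print('spokes',spokefit(Q[m][:,:2],C,False))
f=ok&fing&(T[...,2]>-75)&(T[...,2]<-20)
if f.sum()>50:
    q=T[f]; print('finger tool x',np.percentile(q[:,0],[1,99]).round(1),'y',np.percentile(q[:,1],[1,99]).round(1),'z',np.percentile(q[:,2],[50,99.5]).round(1))
v=p[:2]*1000-C; print('tool r',np.hypot(*v).round(1),'ang',np.degrees(np.arctan2(v[1],v[0])).round(1))
br=ok&(Q[...,2]>106)&(Q[...,2]<121)&(Q[...,1]<-130)&(Q[...,1]>-180)&~fing
if br.sum()>300: r=cv2.minAreaRect(Q[br][:,:2].astype(np.float32)); print('bridge',np.round(r[0],1),np.round(r[1],1),r[2])
E
python3 wheel.py pics/w6.png
```

```text
18.25 [ 0.5666711  -0.21265791  0.20349212] yaw -73.9 0.4556293784356815 0.012 F [0.01 0.16 0.82]
spokes (np.float64(50.30765329873816), array([ 549.29638558, -168.215129  ]), np.float64(2.9802401092032706), 2133)
finger tool x [-0.7 10.2] y [-14.7  15.7] z [-53.9 -26.9]
tool r 47.7 ang -68.7
bridge [ 549.3 -158.3] [ 32.9 166.3] 88.86699676513672
```

View pics/w6.png

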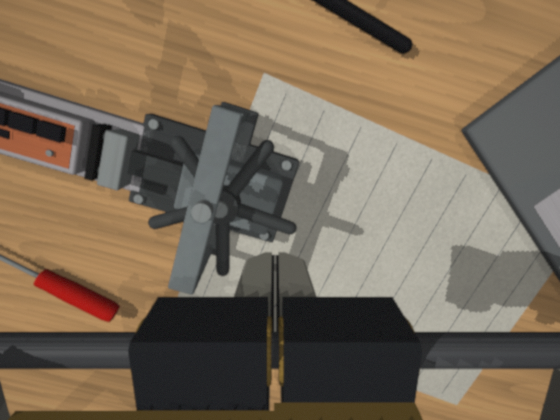

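The view shows the shut fingers at (275,270), beside the free gap between the spokes at (222,245) and (265,220). Lowering into the gap ahead of the spoke at -94°.

Request:
jog_arm --targets '[[1,[0,0,0.02],[0,0,0]],[1,[0,0,0.03],[0,0,0]],[1,[0,0,0.035],[0,0,0]],[1,[0,0,0.035],[0,0,0]],[1,[0,0,0.024],[0,0,0]],[1,[0,0,0.01],[0,0,0]],[1,[0,0,0],[0,0,0]],[1,[-0.00166,0.00012,0],[0,0,0.035]],[1,[-0.00166,0.00012,0],[0,0,0.035]],[1,[-0.00166,0.00012,0],[0,0,0.035]]]'

```text
time_s: 19.5
tool_pos: [0.5634, -0.2154, 0.051]
ee_rot: [0.996, 0.085, 0.002, 0.001]
ft_force: [6.0, 1.7, 1.1]
finger_gap: 0.004
grasp_force: 3.0
```

```bash
python3 wheel.py
```

```text
19.55 [ 0.56350127 -0.21543474  0.0510464 ] yaw -80.3 0.6220084320906301 0.048 F [5.41 2.5  1.23]
spokes (np.float64(49.738394671456035), array([ 550.42966948, -168.21559577]), np.float64(3.141001793768689), 3306)
finger tool x [-7.4 10.4] y [-23.6  15.3] z [-53.2 -27. ]
tool r 49.3 ang -73.3
bridge [ 563.9 -155.3] [ 26.6 137.6] 89.2159423828125
```

Contact with the spoke at about 6 N. Pushing clockwise 50°.

Request:
jog_arm --targets '[[1,[-0.0042,0.0003,0],[0,0,0.087]],[1,[-0.0042,0.0003,0],[0,0,0.087]],[1,[-0.0042,0.0003,0],[0,0,0.087]],[1,[-0.0042,0.0003,0],[0,0,0.087]],[1,[-0.0042,0.0003,0],[0,0,0.087]],[1,[-0.0042,0.0003,0],[0,0,0.087]],[1,[-0.0042,0.0003,0],[0,0,0.087]],[1,[-0.0042,0.0003,0],[0,0,0.087]],[1,[-0.0042,0.0003,0],[0,0,0.087]],[1,[-0.0042,0.0003,0],[0,0,0.087]]]'

```text
time_s: 20.8
tool_pos: [0.5249, -0.2122, 0.0513]
ee_rot: [0.939, -0.343, 0.005, 0.001]
ft_force: [7.8, -6.1, -3.0]
finger_gap: 0.007
grasp_force: 4.8
```

```bash
cat >> wheel.py <<'E'
# moment about the wheel axis from the wrist wrench (two ways)
F=o['ft_force']; th=np.arctan2(v[1],v[0]); print('Ftan(ccw)',(F[:2]@[-np.sin(th),np.cos(th)]).round(2),'Frad',(F[:2]@[np.cos(th),np.sin(th)]).round(2),'ft_torque',o['ft_torque'].round(3),'q6',o['q'][5].round(2),'M(r x F)+tau',((v[0]*F[1]-v[1]*F[0])/1000+o['ft_torque'][2]).round(3),'M(rxF)',((v[0]*F[1]-v[1]*F[0])/1000).round(3))
E
python3 wheel.py
```

```text
20.85 [ 0.52437692 -0.21181639  0.05124569] yaw -130.4 0.6446747955741671 0.123 F [ 7.72 -4.23 -3.1 ]
spokes (np.float64(5.448711972391266), array([ 551.48923148, -172.80062248]), np.float64(2.1394998811605674), 4009)
finger tool x [-7.5 10.9] y [-23.3  14.6] z [-53.3 -27.2]
tool r 50.2 ang -119.7
bridge [ 594.3 -155.1] [25.6 77.1] 88.97784423828125
Ftan(ccw) 8.8 Frad -0.16 ft_torque [-0.935 -1.266 -0.094] q6 1.69 M(r x F)+tau 0.348 M(rxF) 0.442
```

Torque reads about 0.35 N m, matching the free-wheel value. Continuing 40°, then backing off.

Request:
jog_arm --targets '[[1,[-0.0043,0.0006,0],[0,0,0.087]],[1,[-0.0043,0.0006,0],[0,0,0.087]],[1,[-0.0043,0.0006,0],[0,0,0.087]],[1,[-0.0043,0.0006,0],[0,0,0.087]],[1,[-0.0043,0.0006,0],[0,0,0.087]],[1,[-0.0043,0.0006,0],[0,0,0.087]],[1,[-0.0043,0.0006,0],[0,0,0.087]],[1,[-0.0043,0.0006,0],[0,0,0.087]],[1,[0,0,0],[0,0,0]],[1,[0.004,0,0],[0,0,0]]]'

```text
time_s: 22.1
tool_pos: [0.5002, -0.1881, 0.0504]
ee_rot: [0.767, -0.642, 0.001, 0.0]
ft_force: [-0.3, 0.1, -0.5]
finger_gap: 0.002
grasp_force: 0.0
```

```bash
python3 wheel.py; python3 - <<'E'
from h import *
o,p,R=pose(); plan([p[0],p[1],.15],yawy(R),[.5667,-.2125,.15],-74,9)
E
```

```text
22.15 [ 0.49975917 -0.18799551  0.05011949] yaw -169.8 0.5852083858804192 0.015 F [ 0.94 -0.7   0.17]
spokes (np.float64(37.662695711482456), array([ 549.16276245, -170.68404133]), np.float64(2.781108397746441), 6652)
finger tool x [-9.   9.9] y [-22.4  14.1] z [-53.8 -27.3]
tool r 53.3 ang -158.2
bridge [ 554.1 -156.5] [ 29.6 127.3] 89.6392593383789
Ftan(ccw) 1.0 Frad -0.62 ft_torque [ 0.071  0.079 -0.002] q6 2.4 M(r x F)+tau 0.051 M(rxF) 0.053
9 rows shift [ 0.0085 -0.0026  0.    ] turn z -0.1858 deg -10.6 |s| 0.0089
```

The wheel has turned 84.6° (about 10.3 mm), with about 70° to go. Lifting and returning for the next spoke at -106°.

```bash
python3 - <<'E'
from h import *
plan([.4998,-.188,.15],-169.8,[.5628,-.2153,.15],-79,9)
E
```

```text
9 rows shift [ 0.0081 -0.0023  0.    ] turn z -0.1761 deg -10.1 |s| 0.0085
```

Request:
jog_arm --targets '[[1,[0,0,-0.02],[0,0,0]],[1,[0,0,-0.04],[0,0,0]],[1,[0,0,-0.04],[0,0,0]],[1,[0.0081,-0.0023,0],[0,0,-0.176]],[1,[0.0081,-0.0023,0],[0,0,-0.176]],[1,[0.0081,-0.0023,0],[0,0,-0.176]],[1,[0.0081,-0.0023,0],[0,0,-0.176]],[1,[0.0081,-0.0023,0],[0,0,-0.176]],[1,[0.0081,-0.0023,0],[0,0,-0.176]],[1,[0.0081,-0.0023,0],[0,0,-0.176]]]'

```text
time_s: 23.4
tool_pos: [0.5454, -0.2176, 0.1494]
ee_rot: [0.997, -0.078, -0.001, -0.0]
ft_force: [0.3, 0.5, -0.1]
finger_gap: 0.009
grasp_force: 0.0
```

Request:
jog_arm --targets '[[1,[0.0081,-0.0023,0],[0,0,-0.176]],[1,[0.0081,-0.0023,0],[0,0,-0.176]],[1,[0,0,0],[0,0,0]],[1,[0,0,0],[0,0,0]],[1,[0,0,0],[0,0,0]],[1,[0,0,0],[0,0,0]],[1,[0,0,0],[0,0,0]],[1,[0,0,0],[0,0,0]],[1,[0,0,0],[0,0,0]],[1,[0,0,0],[0,0,0]]]'

```text
time_s: 24.65
tool_pos: [0.5623, -0.2145, 0.1497]
ee_rot: [0.995, 0.096, -0.0, -0.0]
ft_force: [-0.4, -0.3, 0.8]
finger_gap: 0.005
grasp_force: 0.0
```

```bash
python3 wheel.py
```

```text
24.7 [ 0.56233326 -0.21444683  0.14972764] yaw -79.0 0.36052640814483 0.002 F [-0.49 -0.06  0.82]
spokes (np.float64(40.57807674007279), array([ 549.3044814 , -169.12567941]), np.float64(2.624404438083686), 2404)
finger tool x [-0.4 10.5] y [-15.1  15.4] z [-54.1 -26.9]
tool r 48.0 ang -74.3
bridge [ 563.7 -158.7] [ 33.2 137.5] 89.05284118652344
Ftan(ccw) -0.49 Frad -0.07 ft_torque [-0.042  0.123 -0.016] q6 0.83 M(r x F)+tau -0.039 M(rxF) -0.023
```

Clean view: the spokes are at -103.4° and -31.4°, so the wheel has turned 82° in all. Lowering and approaching.

Request:
jog_arm --targets '[[1,[0,0,0.02],[0,0,0]],[1,[0,0,0.03],[0,0,0]],[1,[0,0,0.03],[0,0,0]],[1,[0,0,0.019],[0,0,0]],[1,[0,0,0],[0,0,0]],[1,[-0.0017,0.0001,0],[0,0,0.035]],[1,[-0.0017,0.0001,0],[0,0,0.035]],[1,[-0.0017,0.0001,0],[0,0,0.035]],[1,[-0.0017,0.0001,0],[0,0,0.035]],[1,[-0.0017,0.0001,0],[0,0,0.035]]]'

```text
time_s: 25.95
tool_pos: [0.5547, -0.2163, 0.0512]
ee_rot: [1.0, 0.007, 0.001, 0.0]
ft_force: [3.1, 0.4, 0.5]
finger_gap: 0.003
grasp_force: 1.5
```

```bash
python3 wheel.py
```

```text
26.0 [ 0.55468808 -0.21625905  0.05126321] yaw -89.3 0.24170039780484626 0.056 F [ 1.75 -0.32  0.74]
spokes (np.float64(38.74053990977165), array([ 549.68596489, -168.21699901]), np.float64(3.141045811071633), 3288)
finger tool x [-7.5 10.4] y [-23.7  15.2] z [-53.1 -27.2]
tool r 48.4 ang -83.6
bridge [ 565.8 -156.9] [ 29.3 133.7] 89.22795104980469
Ftan(ccw) 1.7 Frad 0.52 ft_torque [ 0.082 -0.239 -0.039] q6 1.0 M(r x F)+tau 0.044 M(rxF) 0.082
```

Request:
jog_arm --targets '[[1,[-0.0038,0.0003,0],[0,0,0.0785]],[1,[-0.0038,0.0003,0],[0,0,0.0785]],[1,[-0.0038,0.0003,0],[0,0,0.0785]],[1,[-0.0038,0.0003,0],[0,0,0.0785]],[1,[-0.0038,0.0003,0],[0,0,0.0785]],[1,[-0.0038,0.0003,0],[0,0,0.0785]],[1,[-0.0038,0.0003,0],[0,0,0.0785]],[1,[-0.0038,0.0003,0],[0,0,0.0785]],[1,[-0.0038,0.0003,0],[0,0,0.0785]],[1,[-0.0038,0.0003,0],[0,0,0.0785]]]'

```text
time_s: 27.25
tool_pos: [0.5216, -0.2094, 0.0516]
ee_rot: [0.926, -0.376, 0.004, 0.001]
ft_force: [8.8, -6.8, -5.3]
finger_gap: 0.007
grasp_force: 4.7
```

```bash
cat > m.py <<'E'
from h import *
C=np.array([549.3,-168.2])
def mom():
    o,p,R=pose(); F=o['ft_force']; v=p[:2]*1000-C; a=np.degrees(np.arctan2(v[1],v[0])); k=(v[0]*F[1]-v[1]*F[0])/1000; t=o['ft_torque'][2]
    print(round(o['time_s'],2),'ang',a.round(2),'r',np.hypot(*v).round(1),'yaw',yawy(R).round(1),'F',F.round(2),'rxF',k.round(3),'tz',t.round(3),'M',(k+t).round(3),'qd',abs(o['joint_velocities']).max().round(3))
mom()
for n in range(2): cams.get_image('wrist'); mom()
E
python3 m.py; python3 - <<'E'
# pad / unit / stop from the scene and top cameras
from h import *
for n in('top',):
    im,d,i=grab(n); Q=cloud(i,d)*1000; ok=d>0
    b=lambda x0,x1,y0,y1,z0,z1: ok&(Q[...,0]>x0)&(Q[...,0]<x1)&(Q[...,1]>y0)&(Q[...,1]<y1)&(Q[...,2]>z0)&(Q[...,2]<z1)
    for k,m in dict(unit=b(520,590,-45,92,45,56),stop=b(510,600,88,115,49,62),jaw=b(515,590,-75,-5,52,62),all=b(535,570,-75,110,26,62)).items():
        if m.sum()>10: print(n,k,m.sum(),np.percentile(Q[m][:,1],[1,99]).round(1))
E
```

```text
27.25 ang -123.92 r 49.6 yaw -134.2 F [ 8.82 -6.82 -5.25] rxF 0.552 tz -0.169 M 0.383 qd 0.624
27.3 ang -124.6 r 49.6 yaw -134.4 F [ 7.8  -5.56 -4.75] rxF 0.475 tz -0.169 M 0.307 qd 0.111
27.35 ang -124.52 r 49.6 yaw -134.2 F [ 8.03 -5.98 -4.59] rxF 0.497 tz -0.118 M 0.378 qd 0.05
top unit 611 [-40.3  90.8]
top stop 100 [ 89.6 105.8]
top jaw 93 [-48.9  -6.1]
top all 574 [-43.4 105. ]
```

Request:
jog_arm --targets '[[1,[-0.0013,0.0002,0],[0,0,0.026]],[1,[-0.0013,0.0002,0],[0,0,0.026]],[1,[-0.0013,0.0002,0],[0,0,0.026]],[1,[-0.0013,0.0002,0],[0,0,0.026]],[1,[-0.0013,0.0002,0],[0,0,0.026]],[1,[-0.0013,0.0002,0],[0,0,0.026]],[1,[-0.0013,0.0002,0],[0,0,0.026]],[1,[-0.0013,0.0002,0],[0,0,0.026]],[1,[-0.0013,0.0002,0],[0,0,0.026]],[1,[-0.0013,0.0002,0],[0,0,0.026]]]'

```text
time_s: 28.65
tool_pos: [0.5117, -0.2011, 0.0517]
ee_rot: [0.87, -0.493, 0.004, 0.001]
ft_force: [6.6, -6.7, -4.8]
finger_gap: 0.004
grasp_force: 4.5
```

```bash
python3 m.py
```

```text
28.65 ang -138.81 r 50.0 yaw -149.0 F [ 6.56 -6.74 -4.77] rxF 0.47 tz -0.146 M 0.324 qd 0.212
28.7 ang -139.07 r 50.0 yaw -149.1 F [ 7.08 -6.42 -4.73] rxF 0.475 tz -0.146 M 0.329 qd 0.039
28.75 ang -138.99 r 50.0 yaw -149.0 F [ 7.25 -6.37 -4.5 ] rxF 0.478 tz -0.178 M 0.3 qd 0.016
```

Request:
jog_arm --targets '[[1,[-0.0005,0.0001,0],[0,0,0.01]],[1,[-0.0005,0.0001,0],[0,0,0.01]],[1,[-0.0005,0.0001,0],[0,0,0.01]],[1,[-0.0005,0.0001,0],[0,0,0.01]],[1,[-0.0005,0.0001,0],[0,0,0.01]],[1,[-0.0005,0.0001,0],[0,0,0.01]],[1,[-0.0005,0.0001,0],[0,0,0.01]],[1,[-0.0005,0.0001,0],[0,0,0.01]],[1,[-0.0005,0.0001,0],[0,0,0.01]],[1,[-0.0005,0.0001,0],[0,0,0.01]]]'

```text
time_s: 30.0
tool_pos: [0.5084, -0.1974, 0.0518]
ee_rot: [0.845, -0.535, 0.004, 0.001]
ft_force: [6.4, -8.1, -3.7]
finger_gap: 0.004
grasp_force: 4.3
```

```bash
python3 m.py
```

```text
30.0 ang -144.53 r 50.3 yaw -154.7 F [ 6.42 -8.11 -3.67] rxF 0.519 tz -0.153 M 0.366 qd 0.084
30.05 ang -144.63 r 50.3 yaw -154.7 F [ 7.1  -7.16 -4.59] rxF 0.5 tz -0.16 M 0.34 qd 0.014
30.1 ang -144.54 r 50.3 yaw -154.7 F [ 6.6  -7.7  -4.13] rxF 0.508 tz -0.129 M 0.379 qd 0.008
```

Request:
jog_arm --targets '[[1,[-0.0005,0.0001,0],[0,0,0.01]],[1,[-0.0005,0.0001,0],[0,0,0.01]],[1,[-0.0005,0.0001,0],[0,0,0.01]],[1,[-0.0005,0.0001,0],[0,0,0.01]],[1,[-0.0005,0.0001,0],[0,0,0.01]],[1,[-0.0005,0.0001,0],[0,0,0.01]],[1,[-0.0005,0.0001,0],[0,0,0.01]],[1,[-0.0005,0.0001,0],[0,0,0.01]],[1,[-0.0005,0.0001,0],[0,0,0.01]],[1,[-0.0005,0.0001,0],[0,0,0.01]]]'

```text
time_s: 31.35
tool_pos: [0.5055, -0.1933, 0.0519]
ee_rot: [0.817, -0.577, 0.005, 0.001]
ft_force: [6.5, -8.2, -3.7]
finger_gap: 0.004
grasp_force: 4.4
```

```bash
python3 m.py
```

```text
31.35 ang -150.15 r 50.5 yaw -160.4 F [ 6.5  -8.24 -3.66] rxF 0.524 tz -0.171 M 0.352 qd 0.083
31.4 ang -150.26 r 50.6 yaw -160.5 F [ 6.75 -9.33 -4.54] rxF 0.579 tz -0.189 M 0.39 qd 0.015
31.45 ang -150.21 r 50.6 yaw -160.4 F [ 6.8  -8.33 -3.  ] rxF 0.536 tz -0.206 M 0.33 qd 0.006
```

```bash
cat > cop.py <<'E'
from h import *
def mk(n):
    im,d,i=grab(n); Q=cloud(i,d)*1000
    h=cv2.cvtColor(im,cv2.COLOR_RGB2HSV)
    m=(h[...,0]<14)&(h[...,1]>110)&(d>0)&(abs(Q[...,0]-553)<40)&(Q[...,1]>-25)&(Q[...,1]<100)&(Q[...,2]>40)&(Q[...,2]<62)
    q=Q[m]; r=cv2.minAreaRect(q[:,:2].astype(np.float32)); print(n,m.sum(),'centroid',q.mean(0).round(2),'rect',np.round(r[0],1),np.round(r[1],1))
for n in('top','scene'): mk(n)
E
python3 cop.py; python3 - <<'E'
from h import *   # same from the first wrist view with the unit placed
z=np.load('w5.npz'); Q=z['P']*1000; h=cv2.cvtColor(z['im'],cv2.COLOR_RGB2HSV)
m=(h[...,0]<14)&(h[...,1]>110)&(abs(Q[...,0]-553)<40)&(Q[...,1]>-30)&(Q[...,1]<100)&(Q[...,2]>40)&(Q[...,2]<62); q=Q[m]; print(q.mean(0),cv2.minAreaRect(q[:,:2].astype(np.float32)))
E
```

```text
top 289 centroid [548.1   41.82  51.4 ] rect [552.7  41.7] [85.2 42.8]
scene 317 centroid [551.33  47.91  51.19] rect [553.2  44.4] [87.7 45.7]
[550.20817739  37.41773538  49.51158273] ((553.7643432617188, 34.653526306152344), (87.04678344726562, 42.75778579711914), 88.99353790283203)
```

Request:
jog_arm --targets '[[1,[-0.0004,0.0001,0],[0,0,0.008]],[1,[-0.0004,0.0001,0],[0,0,0.008]],[1,[-0.0004,0.0001,0],[0,0,0.008]],[1,[-0.0004,0.0001,0],[0,0,0.008]],[1,[-0.0004,0.0001,0],[0,0,0.008]],[1,[-0.0004,0.0001,0],[0,0,0.008]],[1,[-0.0004,0.0001,0],[0,0,0.008]],[1,[-0.0004,0.0001,0],[0,0,0.008]],[1,[-0.0004,0.0001,0],[0,0,0.008]],[1,[-0.0004,0.0001,0],[0,0,0.008]]]'

```text
time_s: 32.8
tool_pos: [0.5036, -0.1903, 0.0519]
ee_rot: [0.793, -0.609, 0.005, 0.001]
ft_force: [7.4, -9.3, -5.7]
finger_gap: 0.005
grasp_force: 4.9
```

```bash
python3 m.py; python3 cop.py
```

```text
32.8 ang -154.19 r 50.8 yaw -165.0 F [ 7.44 -9.34 -5.71] rxF 0.592 tz -0.222 M 0.37 qd 0.067
32.85 ang -154.24 r 50.8 yaw -165.0 F [ 7.28 -9.34 -4.5 ] rxF 0.588 tz -0.164 M 0.424 qd 0.011
32.9 ang -154.22 r 50.8 yaw -165.0 F [ 7.37 -9.75 -4.5 ] rxF 0.609 tz -0.193 M 0.416 qd 0.006
top 290 centroid [548.08  41.19  51.25] rect [553.5  41.5] [85.1 44.4]
scene 318 centroid [551.47  47.41  51.05] rect [554.   39.1] [99.4 46.4]
```

Request:
jog_arm --targets '[[1,[-0.0004,0.0001,0],[0,0,0.008]],[1,[-0.0004,0.0001,0],[0,0,0.008]],[1,[-0.0004,0.0001,0],[0,0,0.008]],[1,[-0.0004,0.0001,0],[0,0,0.008]],[1,[-0.0004,0.0001,0],[0,0,0.008]],[1,[-0.0004,0.0001,0],[0,0,0.008]],[1,[-0.0004,0.0001,0],[0,0,0.008]],[1,[-0.0004,0.0001,0],[0,0,0.008]],[1,[-0.0004,0.0001,0],[0,0,0.008]],[1,[-0.0004,0.0001,0],[0,0,0.008]]]'

```text
time_s: 34.25
tool_pos: [0.5018, -0.1871, 0.052]
ee_rot: [0.768, -0.64, 0.005, 0.001]
ft_force: [6.4, -10.7, -4.8]
finger_gap: 0.004
grasp_force: 5.4
```

```bash
python3 m.py; python3 cop.py
```

```text
34.25 ang -158.31 r 51.1 yaw -169.6 F [  6.35 -10.66  -4.78] rxF 0.627 tz -0.146 M 0.48 qd 0.069
34.3 ang -158.37 r 51.2 yaw -169.6 F [  6.3  -12.39  -4.13] rxF 0.708 tz -0.214 M 0.494 qd 0.013
34.35 ang -158.35 r 51.2 yaw -169.6 F [  6.9  -11.15  -5.11] rxF 0.661 tz -0.239 M 0.421 qd 0.007
top 293 centroid [548.28  41.58  51.19] rect [553.6  41.7] [85.4 44.7]
scene 320 centroid [551.59  47.49  51.12] rect [554.   39.5] [97.9 45.7]
```

Torque puts the clamping at about 17–18 N, and the unit has stopped sliding. A further 3.5° or so should reach about 24 N.

Request:
jog_arm --targets '[[1,[0,0,0],[0,0,0]],[1,[-0.0004,0.0001,0],[0,0,0.008]],[1,[-0.0004,0.0001,0],[0,0,0.008]],[1,[-0.0004,0.0001,0],[0,0,0.008]],[1,[-0.0004,0.0001,0],[0,0,0.008]],[1,[-0.0004,0.0001,0],[0,0,0.008]],[1,[-0.0004,0.0001,0],[0,0,0.008]],[1,[-0.0004,0.0001,0],[0,0,0.008]],[1,[-0.0004,0.0001,0],[0,0,0.008]],[1,[-0.0004,0.0001,0],[0,0,0.008]]]'

```text
time_s: 35.7
tool_pos: [0.5005, -0.1841, 0.0521]
ee_rot: [0.745, -0.667, 0.006, 0.001]
ft_force: [6.4, -13.0, -5.4]
finger_gap: 0.002
grasp_force: 5.8
```

```bash
python3 m.py
```

```text
35.7 ang -161.97 r 51.4 yaw -173.7 F [  6.44 -12.95  -5.37] rxF 0.735 tz -0.179 M 0.556 qd 0.067
35.75 ang -162.0 r 51.4 yaw -173.8 F [  5.5  -12.46  -5.78] rxF 0.696 tz -0.216 M 0.481 qd 0.012
35.8 ang -162.03 r 51.4 yaw -173.7 F [  5.61 -12.55  -5.32] rxF 0.702 tz -0.248 M 0.454 qd 0.004
```

The estimates agree on about 22–25 N. Backing off and lifting clear.

Request:
jog_arm --targets '[[1,[0.002,0,0],[0,0,0]],[1,[0.004,0,0],[0,0,0]],[1,[0.002,0,0],[0,0,0]],[1,[0,0,0],[0,0,0]],[1,[0,0,-0.02],[0,0,0]],[1,[0,0,-0.04],[0,0,0]],[1,[0,0,-0.04],[0,0,0]],[1,[0,0,-0.04],[0,0,0]],[1,[0,0,-0.02],[0,0,0]],[1,[0,0,0],[0,0,0]]]'

```text
time_s: 37.05
tool_pos: [0.4983, -0.1871, 0.2122]
ee_rot: [0.745, -0.667, 0.002, -0.0]
ft_force: [0.4, 0.1, -0.1]
finger_gap: 0.007
grasp_force: 0.0
```

```bash
python3 m.py; python3 wheel.py; python3 cop.py; python3 - <<'E'
from h import *
im,d,i=grab('top'); Q=cloud(i,d)*1000
m=(d>0)&(abs(Q[...,0]-456)<75)&(abs(Q[...,1]-311)<90)&(Q[...,2]>15)&(Q[...,2]<50); print('spare',cv2.minAreaRect(Q[m][:,:2].astype(np.float32)))
E
```

```text
37.05 ang -159.62 r 54.4 yaw -173.6 F [ 0.36  0.08 -0.13] rxF 0.002 tz 0.052 M 0.054 qd 0.054
37.1 ang -160.34 r 55.0 yaw -173.7 F [-0.32 -0.39 -0.66] rxF 0.015 tz -0.009 M 0.006 qd 0.032
37.15 ang -160.76 r 55.4 yaw -173.7 F [-0.57  0.87 -0.43] rxF -0.056 tz 0.02 M -0.036 qd 0.015
37.2 [ 0.49678708 -0.18633796  0.20929598] yaw -173.7 0.2265367724999546 0.008 F [-0.97  0.2  -0.3 ]
spokes (np.float64(35.264873182931495), array([ 549.28166421, -169.27726991]), np.float64(2.9690320220538373), 1846)
finger tool x [-0.8  9.9] y [-16.2  14.3] z [-54.4 -27.4]
tool r 55.6 ang -160.9
bridge [ 549.5 -158.4] [ 32.8 165.6] 89.00894927978516
Ftan(ccw) -0.51 Frad 0.85 ft_torque [ 0.066  0.133 -0.06 ] q6 2.46 M(r x F)+tau -0.088 M(rxF) -0.028
top 290 centroid [548.14  41.43  51.43] rect [552.6  41.7] [85.1 43.7]
scene 323 centroid [551.54  47.57  51.05] rect [553.6  43.1] [90.4 45.7]
spare ((456.1932067871094, 311.6380920410156), (124.73999786376953, 93.3791275024414), 1.4749423265457153)
```

```bash
python3 -c "
from cell import order; print(order.job_done())"
```

```text
the job is handed in; nothing more can be done
None
```

The smaller unit is clamped against the stop at an estimated 22–25 N (from wheel torque), the arm is clear, the larger unit hasn't moved, and I handed the job in at about 37 s; the first grasp missed, because the real fingertips sit about 27 mm short of the reported TCP, and the second one held.

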